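# Run a set of AA cells from the lever dispenser into the battery tray

### The arm

A 6-joint arm with a two-finger parallel gripper is mounted at the origin on the work surface. World frame = base frame: x ahead of the robot, y to its left, z up, the work surface at z = 0. Lengths are in m, angles in rad, forces in N, time in s.
With the tool pointing down it reaches from about 0.225 to 0.875 m from the base axis. Payload 3.4 kg.
Tool frame: the origin (TCP) lies at the very end of the fingers, on their centre line; the grasp point (between the pads) lies behind it (manip.grasp_offset is the z of the grasp point in the tool frame, in m); z points along the fingers, y is the line along which they close (so a half turn about z gives the same grasp; the last joint's range is limited). The gripper opens to 85 mm and grips with 20 to 120 N. Pads are 22 mm wide; open, the fingers measure 114 mm over their backs; the gripper's body (76 mm by 85 mm) begins 54 mm behind the grasp point. The pads swing forward as they close: fully open they stand 13 mm farther back than shut.
Start: joints at [-1.466, 0.276, 1.505, -0, 1.361, -0.121], TCP at [0.129, -0.56, 0.231] pointing down, gripper open.
Joint ranges: [-2.89, 2.89], [-0.75, 2.08], [0.22, 2.7], [-1.18, 4.32], [0.11, 2.71], [-2.7, 2.7]. Speed limits (rad/s): [2.57, 2.57, 3.14, 3.14, 3.14, 3.14].

### API

Orientations are given as a unit quaternion [w, x, y, z].
In Python, from rig import manip gives the robot as it stands.
- The arm moves only by the shell command python3 -m pendant 'ROWS' [FORCE]. ROWS is JSON, a list of rows, each an object of numbers: "dx", "dy", "dz": the shift along the tool's x, y, z in m; "rx", "ry", "rz": the turn, a rotation vector about the tool's x, y, z in degrees; "hand": the finger opening in m, from 0 to 0.0854. In form: [{"dx": .., "dy": .., "dz": .., "rx": .., "ry": .., "rz": .., "hand": ..}, ...]. A call has 1 to 12 rows; each row shifts and turns the commanded pose from where the row before left it, along the tool's axes as they then stand; what a row does not reach is not made up. A row lasts 1/12 s, in which the tool goes at most 41.7 mm and 7.16 degrees, less where a joint would pass 70% of its speed; a pose out of reach is approached as far as the arm can. A call is refused whole if a number of a shift passes 0.0417 or a number of a turn 7.16, either way. A call with a gripper value outside its range is refused whole. The fingers move at their own pace and stop on an object; FORCE is the grip in N (left out, the last holds). Time passes only in rows, so rows that do not move let the fingers close. It gives the time, the measured TCP pose, the force, the opening and the grip force at its end, in the units of the state.
- manip.get_state(): the state, without advancing time (a new reading comes with each control period).
- manip.get_image(name): name is "scene" or "top" or "wrist"; returns a dict with "frame" (400x640x3 uint8, red, green, blue), "fx", "fy", "cx", "cy" (pixels), "position" and "attitude" of the camera in the world; the wrist camera has in their place "mount" (4x4, takes a point from camera to tool coordinates, whose origin is the TCP and whose axes are the flange's). Camera axes: x right, y up, looking along -z (the intrinsics and any distortion apply to the point x, -y, -z); pixel columns grow to the right and rows downward; lengths in m; the calibration is good to about 2 mm. A picture is of the moment at which its call begins: read the wrist's pose just before it. There is no depth.
- manip.sign_off(): hands the job in; it is judged then, once.
The state is a dict: "clock": time; "qpos": joint angles; "qd": joint speeds; "effort": joint torques, N m; "position": TCP position; "ee_rot": TCP orientation; "contact_force": force on the tool from outside, world axes, zero at the start; "moment": the same for the moment, N m; "width": finger opening in m; "gripper_force": force on a finger pad.
Only numpy, scipy, OpenCV 4.12 (cv2) and the standard library are available. Lean on these libraries where they do the work, as an engineer would, in place of code of your own. Each camera call takes 0.05 s, during which the arm holds its last target. There are 200 camera calls.

### The job

With the fingertips, push the black battery tray along its guide rails until it is fully home under the dispenser's chute, then press the red paddle right down so that the other end of the lever lifts the gate, and keep it down until all four AA cells have rolled into the tray. Let the paddle come back up so the gate is shut again, with the tray left home under the chute. Pick nothing up, keep off the cells, lift the gate only with the tray home, and leave the other things on the counter where they are.

Things in the scene. Friction and masses are not known exactly. Their poses are not given: they have to be found in the camera images.
- dispenser: grey AA-cell dispenser, fixed, 325 x 90 mm, 138 mm tall. Origin on the counter, centre line, under the gate; x runs from the outlet (-x) to the paddle (+x), z up. The open chute slopes 14 deg down to a lip at x = -21 mm, 32 mm up. Two 12 mm high guide rails 73 mm apart run to x = -135 mm, mouths flared to -160 mm; the tray slides in until it meets the side frames at x = -8 mm
- gate_edge (a point): middle of the lower edge of the gate, a steel blade 52 mm wide and 48 mm high that hangs from the front end of the rocking lever and stands across the chute at x = 0, in front of the four cells; the lever's pivot is over the chute at x = 48 mm, 103 mm up. The edge is 2 mm above the chute floor when shut
- lever (a joint): rocking lever: 0 with the paddle up and the gate shut, grows as the paddle is pressed, 0.33 rad on its stop (paddle right down, gate 22 mm up). Cells pass under the gate from about 0.24 rad. A spring returns it; pressing takes about 2 N at first and 3.5 N near the stop
- paddle_top (a point): middle of the top of the red ribbed paddle (36 mm along the dispenser, 34 mm wide, 8 mm thick), at x = 131 mm in the dispenser's frame. 134 mm above the counter when up (sloping 14 deg, rear higher), 105 mm when pressed to the stop, shifting 5 mm to +x on the way; clear above, a post with a rubber bumper below
- tray: loose black battery tray, 92 mm long (x), 68 wide, 0.12 kg, walls and floor 3 mm; origin under its middle. Sides 24 mm high; end wall at +x, towards the dispenser, 14 mm, passes under the lip; outer end wall at -x, to push on, 30 mm. Starts between the rails, drawn out 45 to 86 mm. Home: origin at x = -54 mm, y = 0 in the dispenser's frame, axes parallel to it
- cell1: AA cell, blue with a copper end, 14.5 mm in diameter, 50.5 mm long, 23 g, lying across the chute (axis = its y); origin at its centre. Number 1 of four in the row behind the gate
- cell2: AA cell, blue with a copper end, 14.5 mm in diameter, 50.5 mm long, 23 g, lying across the chute (axis = its y); origin at its centre. Number 2 of four in the row behind the gate
- cell3: AA cell, blue with a copper end, 14.5 mm in diameter, 50.5 mm long, 23 g, lying across the chute (axis = its y); origin at its centre. Number 3 of four in the row behind the gate
- cell4: AA cell, blue with a copper end, 14.5 mm in diameter, 50.5 mm long, 23 g, lying across the chute (axis = its y); origin at its centre. Number 4 of four in the row behind the gate
- lock_cylinder: gold brass lock cylinder standing upright with its cam on top, 30 mm across, 41 mm tall; origin under its middle. Not part of the job
- dial_ring: flat steel dial ring, 72 mm outside, 48 mm inside, 12 mm high; origin under its middle. Not part of the job
- keypad: black safe keypad with grey keys, 85 by 62 mm, 16 mm high; origin under its middle. Not part of the job
- tester_probe: green pen-shaped circuit tester probe lying along its x, 147 mm long, 15 mm thick; origin under its middle. Not part of the job
- screwdriver: screwdriver lying along its x, 170 mm long; origin underneath it. Not part of the job
Things that resemble listed ones, but are neither listed nor needed, are in the scene too. Leave any orange or turquoise look-alike of the tray alone.

How it is judged:
On the way, in this order (a step that is already met when the one before it is completed fails the run):
1. the tray is pushed fully home (within 5 mm) while the gate is still shut (x of tray in the frame of dispenser above -0.059 m and value of joint lever below 0.05 rad), for 0.2 s.
2. a fingertip presses the paddle down (lever past 0.27 rad), lifting the gate with the tray home (value of joint lever above 0.27 rad and contact force between the fingers and red_paddle above 0.3 N and x of tray in the frame of dispenser above -0.064 m), for 0.2 s.
At the end, for the whole second after the job is handed in: All four cells lie at rest inside the tray, the tray stands on the counter within 10 mm of fully home under the chute, and the paddle is up with the gate shut (lever below 0.04 rad) (x of tray in the frame of dispenser above -0.064 m and height (world z) of tray below 0.008 m and value of joint lever below 0.04 rad and linear speed of each of tray, cell1, cell2, cell3, cell4 below 0.02 m/s and x of cell1 in the frame of tray between -0.043 and 0.043 m and y of cell1 in the frame of tray between -0.031 and 0.031 m and z of each of cell1, cell2, cell3, cell4 in the frame of tray below 0.035 m and x of cell2 in the frame of tray between -0.043 and 0.043 m and y of cell2 in the frame of tray between -0.031 and 0.031 m and x of cell3 in the frame of tray between -0.043 and 0.043 m and y of cell3 in the frame of tray between -0.031 and 0.031 m and x of cell4 in the frame of tray between -0.043 and 0.043 m and y of cell4 in the frame of tray between -0.031 and 0.031 m); the robot touches nothing.
It fails at once if the tray is lifted or tipped (height (world z) of tray above 0.012 m or angle between tray's own z axis and vertical above 0.2 rad).
It fails at once if the robot touches a cell (contact force between any of the fingers, the arm and cell1 above 0.2 N or contact force between any of the fingers, the arm and cell2 above 0.2 N or contact force between any of the fingers, the arm and cell3 above 0.2 N or contact force between any of the fingers, the arm and cell4 above 0.2 N).
It fails at once if the gate is lifted while the tray is not home (more than 12 mm out) (value of joint lever above 0.15 rad and x of tray in the frame of dispenser below -0.066 m).
It fails at once if another thing on the counter is moved more than 20 mm or picked up (distance of any of lock_cylinder, dial_ring, keypad, tester_probe, screwdriver from where it was at the start of the episode above 0.02 m).
It also fails if it takes over 51 s, if anything falls off the work surface, if the arm or the gripper's body presses on something with over 40 N, if the wrist force passes 120 N, or if a joint passes its speed limit or range.

## Working session

There is one attempt and no reset: what is moved stays moved. The work goes in short steps, Python scripts to look and compute and a shell command to move; the robot and the scene stay as the last step left them, time stands still between calls to the robot, and variables do not carry over. Pictures are saved under pics/ and viewed, at most 10 in all, crops included, and the job is handed in when it is done.

```bash
mkdir -p pics; ls; python3 - <<'E'
from rig import manip
import cv2
print(manip.get_state(), manip.grasp_offset)
for n in("top","scene"):
    d=manip.get_image(n); cv2.imwrite(f"pics/{n}0.png",d["frame"][:,:,::-1]); print({k:v for k,v in d.items() if k!="frame"})
E
```

```text
pics
{'clock': 0.0, 'qpos': array([-1.46604237e+00,  2.76570822e-01,  1.50615867e+00,  2.16374261e-05,
        1.36070047e+00, -1.20983982e-01]), 'qd': array([0.00120206, 0.00038226, 0.0001845 , 0.00039015, 0.00065951,
       0.00181086]), 'effort': array([-6.64570052e-05, -4.16769147e+01, -2.45804232e+01,  1.25561223e-04,
        1.12075798e-02,  1.01689008e-05]), 'position': array([ 0.12865382, -0.55986501,  0.23044333]), 'ee_rot': array([-9.18537913e-04,  9.93636893e-01,  1.12627173e-01,  1.80332034e-05]), 'contact_force': array([ 0.57061945,  0.86444799, -0.33924129]), 'moment': array([ 0.00728471, -0.02308531, -0.04073695]), 'gripper_force': 0.0, 'width': 0.08544976406306622} -0.0187
{'fx': 369.17318263224684, 'fy': 369.17318263224684, 'cx': 325.6411438648399, 'cy': 203.83866261892197, 'position': array([0.39372487, 0.00492957, 0.82622105]), 'attitude': array([ 0.71429459,  0.0498233 , -0.07864152, -0.69362554])}
{'fx': 495.2516033921379, 'fy': 495.2516033921379, 'cx': 315.4269281451892, 'cy': 202.00983897182908, 'position': array([ 0.80113953, -0.43102096,  0.93794317]), 'attitude': array([0.92274459, 0.26226735, 0.07473374, 0.27234745])}
```

View pics/top0.png

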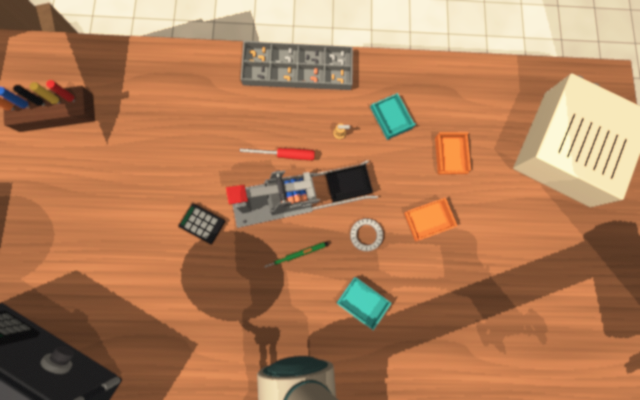

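View pics/scene0.png

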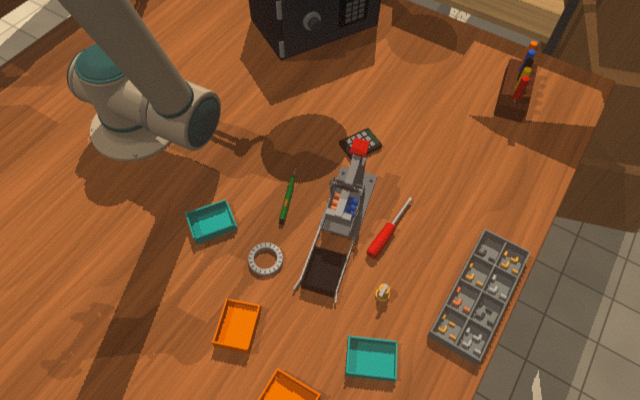

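Top view: the black tray is at about (350,183), between the rails, with its outer end to the right at (373,180). The paddle is red at (236,193) and the gate is near (313,187). The look-alikes are orange at (453,152) and (430,218), and turquoise at (392,115) and (365,302). Only the black one sits between the rails, so it is the tray. I'll confirm with an enlarged crop of each view.

```bash
python3 - <<'E'
import cv2,numpy as np
a=cv2.resize(cv2.imread("pics/top0.png")[150:235,220:400],None,fx=4.4,fy=4.4,interpolation=cv2.INTER_CUBIC)
b=cv2.imread("pics/scene0.png")[125:310,280:400]
cv2.imwrite("pics/ca.png",a)
cv2.imwrite("pics/cb.png",cv2.resize(b,None,fx=3.2,fy=3.2,interpolation=cv2.INTER_CUBIC))
E
```

```text
(no output)
```

View pics/ca.png

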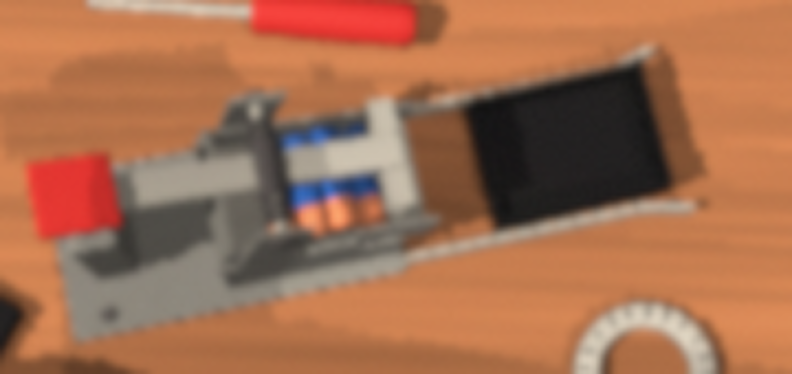

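View pics/cb.png

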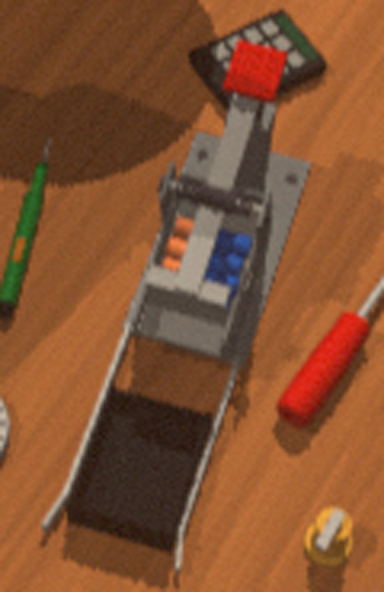

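Crops: the black tray sits between the rails, outer-wall top corners at crop A (640,66) and (668,188). Red paddle rear corners are at (28,165) and (38,240), and the base's rear corner is at (75,342). Next I'll fit the dispenser pose from these.

```bash
cat > h.py <<'E'
import numpy as np
from scipy.spatial.transform import Rotation as R
from scipy.optimize import least_squares
def proj(d,P):
    q=np.array(d["attitude"]); C=R.from_quat(q[[1,2,3,0]])
    p=C.inv().apply(np.atleast_2d(P)-d["position"])
    return np.c_[d["cx"]+d["fx"]*p[:,0]/-p[:,2], d["cy"]-d["fy"]*p[:,1]/-p[:,2]]
def toW(t,P):
    return R.from_euler('z',t[2]).apply(np.atleast_2d(P))+[t[0],t[1],0]
E
python3 - <<'E'
from h import *
from rig import manip
T=manip.get_image("top");S=manip.get_image("scene")
# (view,u,v,x,y,z mm,tray?)
o=[("t",28,165,148.5,-17,138,0),("t",38,240,148.5,17,138,0),("t",75,342,165,45,3,0),
("t",640,66,-46,-34,30,1),("t",668,188,-46,34,30,1),("t",468,105,46,-34,24,1),("t",497,228,46,34,24,1),
("s",238,42,148.5,17,138,0),("s",288,52,148.5,-17,138,0),("s",312,158,165,-45,3,0)]
px=np.array([(220+u/4.4,150+v/4.4) if w=="t" else (280+u/3.2,125+v/3.2) for w,u,v,*_ in o])
m=np.array([r[3:6] for r in o])/1e3; tr=np.array([r[6] for r in o])
def f(p):
    P=m.copy();P[:,0]+=tr*p[3]; W=toW(p[:3],P)
    a=np.where(np.array([r[0]=="t" for r in o])[:,None],proj(T,W),proj(S,W)); return (a-px).ravel()
s=least_squares(f,[.42,.1,1.7,-.12],loss="soft_l1")
print(s.x);print(f(s.x).reshape(-1,2).round(1))
p=s.x
print("push pt",toW(p,[p[3]-.046,0,.02]),"home end",toW(p,[-.1,0,.02]),"paddle",toW(p,[.131,0,.134]),"paddle rear",toW(p,[.14,0,.136]))
np.save("pose.npy",p)
E
```

```text
[ 0.56707929  0.01983777  1.80488468 -0.09972123]
[[-0.6 -1.7]
 [ 0.1 -1.4]
 [-0.6  0.1]
 [ 0.4 -0.6]
 [ 0.9  0.7]
 [-0.6 -1. ]
 [-0.8  0.2]
 [-1.7 -1.3]
 [-1.5 -0.1]
 [-0.9  1.8]]
push pt [[ 0.60088025 -0.12190908  0.02      ]] home end [[ 0.59027492 -0.07743485  0.02      ]] paddle [[0.53669301 0.14726491 0.134     ]] paddle rear [[0.53460541 0.15601944 0.136     ]]
```

Fit is good to about 1–2 px: the tray is drawn out ~46 mm, and tool -y already lies along the dispenser's +x. I'll go high to a point outside the tray with the fingers closed.

```bash
python3 -m pendant '[{"dx":0.031,"dy":-0.0154,"hand":0},{"dx":0.031,"dy":-0.0154,"hand":0},{"dx":0.031,"dy":-0.0154,"hand":0},{"dx":0.031,"dy":-0.0154,"hand":0},{"dx":0.031,"dy":-0.0154,"hand":0},{"dx":0.031,"dy":-0.0154,"hand":0},{"dx":0.031,"dy":-0.0154,"hand":0},{"dx":0.031,"dy":-0.0154,"hand":0},{"dx":0.031,"dy":-0.0154,"hand":0},{"dx":0.031,"dy":-0.0154,"hand":0},{"dx":0.031,"dy":-0.0154,"hand":0},{"dx":0.031,"dy":-0.0154,"hand":0}]'
```

```text
invalid input
```

```bash
python3 -m pendant '[{"dx":0.031,"dy":-0.0154},{"dx":0.031,"dy":-0.0154},{"dx":0.031,"dy":-0.0154},{"dx":0.031,"dy":-0.0154},{"dx":0.031,"dy":-0.0154},{"dx":0.031,"dy":-0.0154},{},{},{}]'
cat >> h.py <<'E'
def where():
    from rig import manip
    p=np.load("pose.npy"); s=manip.get_state(); q=s["ee_rot"]; r=R.from_quat(q[[1,2,3,0]])
    d=R.from_euler('z',-p[2]).apply(s["position"]-[p[0],p[1],0])
    print("t",s["clock"],"in disp mm",(d*1e3).round(1),"F",s["contact_force"].round(1),"w",s["width"])
    A=(R.from_euler('z',-p[2])*r).as_matrix(); print("tool axes in disp (cols)",A.round(3).tolist())
E
python3 -c "from h import *;where()"
```

```text
t 0.2 in disp mm [-462.4  560.9  230.8] F [-0.2  1.   1.5] w 0.08537296498408072
tool axes in disp (cols) [[-0.008, -1.0, 0.001], [-1.0, 0.008, -0.0], [0.0, -0.001, -1.0]]invalid input
```

```bash
python3 -m pendant '[{"dx":0.031,"dy":-0.0154,"dz":0,"rx":0,"ry":0,"rz":0,"hand":0}]'; python3 -m pendant --help | head; python3 -c "from h import *;where()"
```

```text
clock: 0.28
position: [0.1522, -0.5421, 0.2306]
ee_rot: [0.001, 0.994, 0.11, -0.002]
contact_force: [0.7, -0.5, -0.9]
width: 0.0755
gripper_force: 0.0
t 0.2833 in disp mm [-450.4  533.9  230.6] F [ 0.7 -0.5 -0.9] w 0.07545907744692344
tool axes in disp (cols) [[-0.013, -1.0, -0.002], [-1.0, 0.013, 0.004], [-0.004, 0.002, -1.0]]invalid input: not JSON, or not a number
```

```bash
python3 -m pendant '[{"dx":0.031,"dy":-0.015,"dz":0,"rx":0,"ry":0,"rz":0,"hand":0},{"dx":0.031,"dy":-0.015,"dz":0,"rx":0,"ry":0,"rz":0,"hand":0},{"dx":0.031,"dy":-0.015,"dz":0,"rx":0,"ry":0,"rz":0,"hand":0},{"dx":0.031,"dy":-0.015,"dz":0,"rx":0,"ry":0,"rz":0,"hand":0},{"dx":0.031,"dy":-0.015,"dz":0,"rx":0,"ry":0,"rz":0,"hand":0},{"dx":0.031,"dy":-0.015,"dz":0,"rx":0,"ry":0,"rz":0,"hand":0},{"dx":0.031,"dy":-0.015,"dz":0,"rx":0,"ry":0,"rz":0,"hand":0},{"dx":0.031,"dy":-0.015,"dz":0,"rx":0,"ry":0,"rz":0,"hand":0},{"dx":0.031,"dy":-0.015,"dz":0,"rx":0,"ry":0,"rz":0,"hand":0},{"dx":0.031,"dy":-0.015,"dz":0,"rx":0,"ry":0,"rz":0,"hand":0},{"dx":0.031,"dy":-0.015,"dz":0,"rx":0,"ry":0,"rz":0,"hand":0},{"dx":0.031,"dy":-0.015,"dz":0,"rx":0,"ry":0,"rz":0,"hand":0}]'; python3 -m pendant '[{"dx":0.031,"dy":-0.015,"dz":0,"rx":0,"ry":0,"rz":0,"hand":0},{"dx":0.031,"dy":-0.015,"dz":0,"rx":0,"ry":0,"rz":0,"hand":0},{"dx":0.031,"dy":-0.015,"dz":0,"rx":0,"ry":0,"rz":0,"hand":0},{"dx":0.031,"dy":-0.015,"dz":0,"rx":0,"ry":0,"rz":0,"hand":0},{"dx":0.031,"dy":-0.015,"dz":0,"rx":0,"ry":0,"rz":0,"hand":0},{"dx":0,"dy":0,"dz":0,"rx":0,"ry":0,"rz":0,"hand":0},{"dx":0,"dy":0,"dz":0,"rx":0,"ry":0,"rz":0,"hand":0}]';  python3 -c "from h import *;where()"
```

```text
clock: 1.28
position: [0.4788, -0.2784, 0.2312]
ee_rot: [0.0, 0.994, 0.113, -0.0]
contact_force: [-0.3, -0.8, 0.7]
width: -0.0003
gripper_force: 0.0
clock: 1.87
position: [0.6129, -0.1706, 0.2304]
ee_rot: [-0.0, 0.993, 0.114, -0.001]
contact_force: [-1.1, -1.0, -0.2]
width: 0.0001
gripper_force: 0.0
t 1.8667 in disp mm [-195.8   -0.4  230.4] F [-1.1 -1.  -0.2] w 7.237529155239041e-05
tool axes in disp (cols) [[-0.005, -1.0, 0.0], [-1.0, 0.005, 0.001], [-0.001, -0.0, -1.0]]
```

```bash
python3 -m pendant '[{"dx":0,"dy":0,"dz":0.031,"rx":0,"ry":0,"rz":0,"hand":0},{"dx":0,"dy":0,"dz":0.031,"rx":0,"ry":0,"rz":0,"hand":0},{"dx":0,"dy":0,"dz":0.031,"rx":0,"ry":0,"rz":0,"hand":0},{"dx":0,"dy":0,"dz":0.031,"rx":0,"ry":0,"rz":0,"hand":0},{"dx":0,"dy":0,"dz":0.031,"rx":0,"ry":0,"rz":0,"hand":0},{"dx":0,"dy":0,"dz":0.031,"rx":0,"ry":0,"rz":0,"hand":0},{"dx":0,"dy":0,"dz":0.02,"rx":0,"ry":0,"rz":0,"hand":0},{"dx":0,"dy":0,"dz":0.01,"rx":0,"ry":0,"rz":0,"hand":0},{"dx":0,"dy":0,"dz":0,"rx":0,"ry":0,"rz":0,"hand":0},{"dx":0,"dy":0,"dz":0,"rx":0,"ry":0,"rz":0,"hand":0}]';  python3 - <<'E'
from h import *;where()
from rig import manip
import cv2
d=manip.get_image("top"); cv2.imwrite("pics/t1.png",cv2.resize(d["frame"][140:240,220:420,::-1],None,fx=4,fy=4,interpolation=cv2.INTER_CUBIC))
E
```

```text
clock: 2.7
position: [0.6119, -0.1728, 0.0157]
ee_rot: [0.0, 0.994, 0.112, 0.0]
contact_force: [0.3, 0.6, 0.2]
width: -0.0002
gripper_force: 0.0
t 2.7 in disp mm [-197.7    1.1   15.7] F [0.3 0.6 0.2] w -0.000211490253610792
tool axes in disp (cols) [[-0.009, -1.0, -0.0], [-1.0, 0.009, 0.0], [-0.0, 0.0, -1.0]]
```

View pics/t1.png

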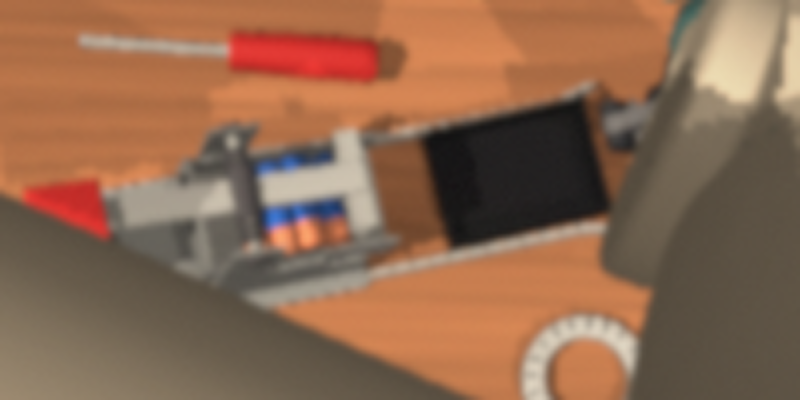

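The fingertip stands just outside the outer wall, clear of the tray. Pushing now.

```bash
python3 -m pendant '[{"dx":0,"dy":-0.007,"dz":0,"rx":0,"ry":0,"rz":0,"hand":0},{"dx":0,"dy":-0.007,"dz":0,"rx":0,"ry":0,"rz":0,"hand":0},{"dx":0,"dy":-0.007,"dz":0,"rx":0,"ry":0,"rz":0,"hand":0},{"dx":0,"dy":-0.007,"dz":0,"rx":0,"ry":0,"rz":0,"hand":0},{"dx":0,"dy":-0.005,"dz":0,"rx":0,"ry":0,"rz":0,"hand":0},{"dx":0,"dy":-0.005,"dz":0,"rx":0,"ry":0,"rz":0,"hand":0},{"dx":0,"dy":-0.005,"dz":0,"rx":0,"ry":0,"rz":0,"hand":0},{"dx":0,"dy":-0.005,"dz":0,"rx":0,"ry":0,"rz":0,"hand":0},{"dx":0,"dy":-0.005,"dz":0,"rx":0,"ry":0,"rz":0,"hand":0},{"dx":0,"dy":-0.005,"dz":0,"rx":0,"ry":0,"rz":0,"hand":0},{"dx":0,"dy":-0.005,"dz":0,"rx":0,"ry":0,"rz":0,"hand":0},{"dx":0,"dy":-0.005,"dz":0,"rx":0,"ry":0,"rz":0,"hand":0}]';  python3 - <<'E'
from h import *;where()
from rig import manip
import cv2
d=manip.get_image("top"); cv2.imwrite("pics/t2.png",cv2.resize(d["frame"][140:240,220:420,::-1],None,fx=4,fy=4,interpolation=cv2.INTER_CUBIC))
E
```

```text
clock: 3.75
position: [0.5967, -0.1054, 0.0153]
ee_rot: [0.0, 0.994, 0.113, 0.0]
contact_force: [0.3, -2.4, 1.1]
width: -0.0
gripper_force: 0.9
t 3.75 in disp mm [-128.7    0.2   15.3] F [ 0.3 -2.4  1.1] w -4.443915594209668e-05
tool axes in disp (cols) [[-0.008, -1.0, -0.0], [-1.0, 0.008, 0.0], [-0.0, 0.0, -1.0]]
```

View pics/t2.png

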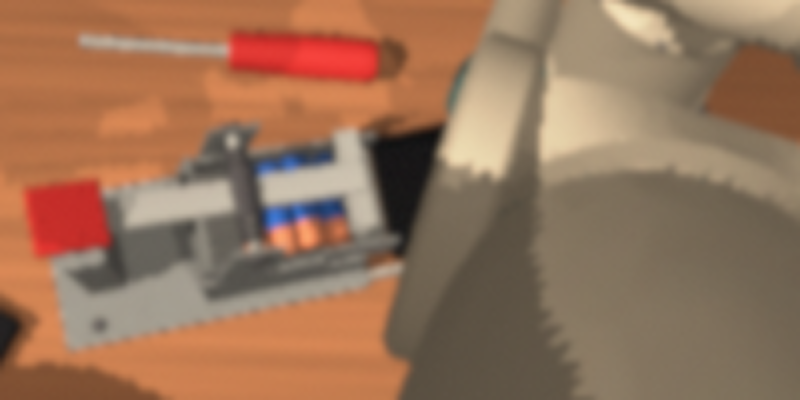

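The tray is now moving under the chute (its front hidden near (380,170)), with about 2.4 N of push. Continuing slowly until force rises.

```bash
python3 -m pendant '[{"dx":0,"dy":-0.002,"dz":0,"rx":0,"ry":0,"rz":0,"hand":0},{"dx":0,"dy":-0.002,"dz":0,"rx":0,"ry":0,"rz":0,"hand":0},{"dx":0,"dy":-0.002,"dz":0,"rx":0,"ry":0,"rz":0,"hand":0},{"dx":0,"dy":-0.002,"dz":0,"rx":0,"ry":0,"rz":0,"hand":0},{"dx":0,"dy":0,"dz":0,"rx":0,"ry":0,"rz":0,"hand":0}]';python3 -c "from h import *;where()"; python3 -m pendant '[{"dx":0,"dy":-0.002,"dz":0,"rx":0,"ry":0,"rz":0,"hand":0},{"dx":0,"dy":-0.002,"dz":0,"rx":0,"ry":0,"rz":0,"hand":0},{"dx":0,"dy":0,"dz":0,"rx":0,"ry":0,"rz":0,"hand":0}]';python3 -c "from h import *;where()"
```

```text
clock: 4.22
position: [0.5948, -0.0975, 0.0152]
ee_rot: [-0.0, 0.994, 0.113, -0.0]
contact_force: [0.1, -0.1, 0.1]
width: -0.0001
gripper_force: 0.1
t 4.2167 in disp mm [-120.6    0.3   15.2] F [ 0.1 -0.1  0.1] w -7.472425224921887e-05
tool axes in disp (cols) [[-0.008, -1.0, 0.0], [-1.0, 0.008, 0.0], [-0.0, -0.0, -1.0]]
clock: 4.47
position: [0.5938, -0.0936, 0.0152]
ee_rot: [-0.0, 0.994, 0.113, -0.0]
contact_force: [-0.1, -0.1, 0.6]
width: -0.0001
gripper_force: 0.2
t 4.4667 in disp mm [-116.5    0.3   15.2] F [-0.1 -0.1  0.6] w -0.00012549455651446846
tool axes in disp (cols) [[-0.008, -1.0, 0.0], [-1.0, 0.008, 0.0], [-0.0, -0.0, -1.0]]
```

```bash
for i in 1; do python3 -m pendant '[{"dx":0,"dy":-0.002,"dz":0,"rx":0,"ry":0,"rz":0,"hand":0},{"dx":0,"dy":-0.001,"dz":0,"rx":0,"ry":0,"rz":0,"hand":0},{"dx":0,"dy":0,"dz":0,"rx":0,"ry":0,"rz":0,"hand":0}]' | grep -E "force"; done;python3 -c "from h import *;where()"; python3 -m pendant '[{"dx":0,"dy":-0.002,"dz":0,"rx":0,"ry":0,"rz":0,"hand":0},{"dx":0,"dy":0,"dz":0,"rx":0,"ry":0,"rz":0,"hand":0}]'| grep -E "force";python3 -c "from h import *;where()"; python3 -m pendant '[{"dx":0,"dy":-0.002,"dz":0,"rx":0,"ry":0,"rz":0,"hand":0},{"dx":0,"dy":0,"dz":0,"rx":0,"ry":0,"rz":0,"hand":0}]'| grep -E "force";python3 -c "from h import *;where()"
```

```text
contact_force: [-0.4, 0.0, -0.3]
gripper_force: 0.2
t 4.7167 in disp mm [-113.7    0.2   15.2] F [-0.4  0.  -0.3] w 0.00015429760977146644
tool axes in disp (cols) [[-0.008, -1.0, 0.0], [-1.0, 0.008, 0.0], [-0.0, -0.0, -1.0]]
contact_force: [-0.6, -2.4, -1.0]
gripper_force: 1.4
t 4.8833 in disp mm [-1.124e+02  1.000e-01  1.530e+01] F [-0.6 -2.4 -1. ] w 0.0004282378567966694
tool axes in disp (cols) [[-0.008, -1.0, -0.001], [-1.0, 0.008, 0.0], [-0.0, 0.001, -1.0]]
contact_force: [0.3, -7.6, 0.8]
gripper_force: 3.7
t 5.05 in disp mm [-1.121e+02  1.000e-01  1.560e+01] F [ 0.3 -7.6  0.8] w 5.6357017646476554e-05
tool axes in disp (cols) [[-0.007, -1.0, -0.004], [-1.0, 0.007, -0.0], [0.0, 0.004, -1.0]]
```

The tray stopped dead with the force rising to 7.6 N, at the predicted spot, so it is home. Backing off, rising and taking a look.

```bash
python3 -m pendant '[{"dx":0,"dy":0.01,"dz":0,"rx":0,"ry":0,"rz":0,"hand":0},{"dx":0,"dy":0.02,"dz":0,"rx":0,"ry":0,"rz":0,"hand":0},{"dx":0,"dy":0.01,"dz":-0.02,"rx":0,"ry":0,"rz":0,"hand":0},{"dx":0,"dy":0,"dz":-0.035,"rx":0,"ry":0,"rz":0,"hand":0},{"dx":0,"dy":0,"dz":-0.035,"rx":0,"ry":0,"rz":0,"hand":0},{"dx":0,"dy":0,"dz":-0.035,"rx":0,"ry":0,"rz":0,"hand":0},{"dx":0,"dy":0,"dz":-0.035,"rx":0,"ry":0,"rz":0,"hand":0},{"dx":0,"dy":0,"dz":-0.03,"rx":0,"ry":0,"rz":0,"hand":0},{"dx":0,"dy":0,"dz":0,"rx":0,"ry":0,"rz":0,"hand":0},{"dx":0,"dy":0,"dz":0,"rx":0,"ry":0,"rz":0,"hand":0}]';  python3 - <<'E'
from h import *;where()
from rig import manip
import cv2
d=manip.get_image("scene"); cv2.imwrite("pics/s3.png",cv2.resize(d["frame"][125:310,250:420,::-1],None,fx=3.2,fy=3.2,interpolation=cv2.INTER_CUBIC))
p=np.load("pose.npy")
c=proj(d,toW(p,[[-.1,-.034,.03],[-.1,.034,.03],[-.16,-.0365,.012],[-.16,.0365,.012],[.131,0,.134]])); print(((c-[250,125])*3.2).round())
E
```

```text
clock: 5.88
position: [0.6028, -0.1262, 0.2076]
ee_rot: [0.0, 0.994, 0.113, 0.002]
contact_force: [-0.4, -0.8, -1.6]
width: 0.0003
gripper_force: 0.0
t 5.8833 in disp mm [-150.3   -0.8  207.6] F [-0.4 -0.8 -1.6] w 0.0002669325679079599
tool axes in disp (cols) [[-0.008, -1.0, -0.002], [-1.0, 0.008, -0.005], [0.005, 0.001, -1.0]]
[[277. 466.]
 [174. 432.]
 [249. 564.]
 [137. 527.]
 [345.  69.]]
```

View pics/s3.png

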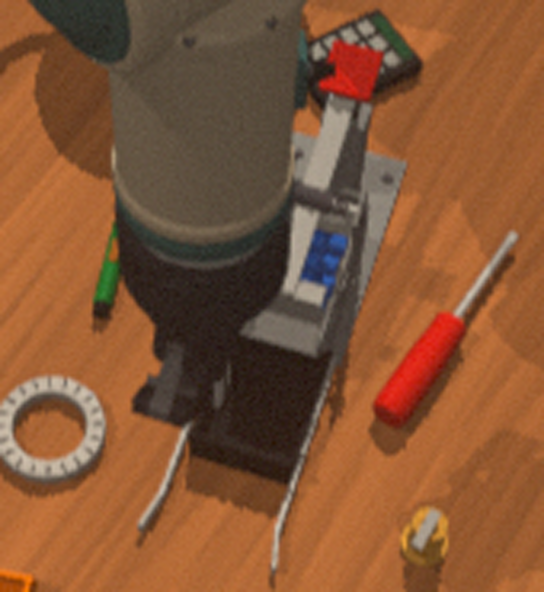

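The tray's end is well inside the rails and its front is under the lip; the right outer corner is near (300,450). The paddle is up at (352,68). Moving over the paddle and partway down.

```bash
python3 -m pendant '[{"dx":0,"dy":-0.035,"dz":0,"rx":0,"ry":0,"rz":0,"hand":0},{"dx":0,"dy":-0.035,"dz":0,"rx":0,"ry":0,"rz":0,"hand":0},{"dx":0,"dy":-0.035,"dz":0,"rx":0,"ry":0,"rz":0,"hand":0},{"dx":0,"dy":-0.035,"dz":0,"rx":0,"ry":0,"rz":0,"hand":0},{"dx":0,"dy":-0.035,"dz":0,"rx":0,"ry":0,"rz":0,"hand":0},{"dx":0,"dy":-0.035,"dz":0,"rx":0,"ry":0,"rz":0,"hand":0},{"dx":0,"dy":-0.035,"dz":0,"rx":0,"ry":0,"rz":0,"hand":0},{"dx":0,"dy":-0.037,"dz":0,"rx":0,"ry":0,"rz":0,"hand":0},{"dx":0,"dy":0,"dz":0.02,"rx":0,"ry":0,"rz":0,"hand":0},{"dx":0,"dy":0,"dz":0.02,"rx":0,"ry":0,"rz":0,"hand":0},{"dx":0,"dy":0,"dz":0.01,"rx":0,"ry":0,"rz":0,"hand":0},{"dx":0,"dy":0,"dz":0,"rx":0,"ry":0,"rz":0,"hand":0}]';  python3 - <<'E'
from h import *;where()
from rig import manip
import cv2
I=[]
for n,(r,c) in dict(scene=(60,280),top=(140,190)).items():
    d=manip.get_image(n); I.append(cv2.resize(d["frame"][r:r+130,c:c+130,::-1],None,fx=3,fy=3,interpolation=cv2.INTER_CUBIC))
cv2.imwrite("pics/s4.png",np.hstack(I))
E
```

```text
clock: 6.93
position: [0.5353, 0.1485, 0.1511]
ee_rot: [0.0, 0.994, 0.113, -0.004]
contact_force: [-0.4, -0.4, -0.2]
width: -0.0002
gripper_force: 0.0
t 6.9333 in disp mm [132.5   1.  151.1] F [-0.4 -0.4 -0.2] w -0.00015638472890175555
tool axes in disp (cols) [[-0.008, -1.0, 0.001], [-1.0, 0.008, 0.009], [-0.009, -0.001, -1.0]]
```

View pics/s4.png

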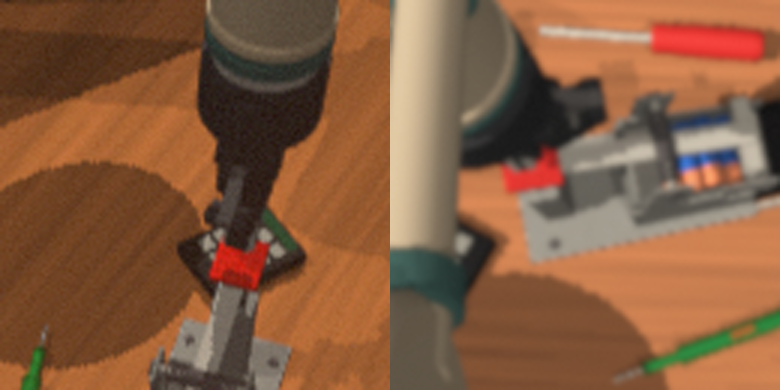

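The fingertips are centred over the paddle in both views (left ~(240,250), right ~(530,165)). Pressing.

```bash
python3 -m pendant '[{"dx":0,"dy":0,"dz":0.005,"rx":0,"ry":0,"rz":0,"hand":0},{"dx":0,"dy":0,"dz":0.005,"rx":0,"ry":0,"rz":0,"hand":0},{"dx":0,"dy":0,"dz":0.004,"rx":0,"ry":0,"rz":0,"hand":0},{"dx":0,"dy":0,"dz":0.004,"rx":0,"ry":0,"rz":0,"hand":0},{"dx":0,"dy":0,"dz":0.004,"rx":0,"ry":0,"rz":0,"hand":0},{"dx":0,"dy":0,"dz":0.004,"rx":0,"ry":0,"rz":0,"hand":0},{"dx":0,"dy":0,"dz":0.004,"rx":0,"ry":0,"rz":0,"hand":0},{"dx":0,"dy":0,"dz":0.004,"rx":0,"ry":0,"rz":0,"hand":0},{"dx":0,"dy":0,"dz":0.004,"rx":0,"ry":0,"rz":0,"hand":0},{"dx":0,"dy":0,"dz":0.004,"rx":0,"ry":0,"rz":0,"hand":0},{"dx":0,"dy":0,"dz":0.002,"rx":0,"ry":0,"rz":0,"hand":0},{"dx":0,"dy":0,"dz":0,"rx":0,"ry":0,"rz":0,"hand":0}]' | grep -E "pos|force"; python3 -m pendant '[{"dx":0,"dy":0,"dz":0.001,"rx":0,"ry":0,"rz":0,"hand":0},{"dx":0,"dy":0,"dz":0,"rx":0,"ry":0,"rz":0,"hand":0},{"dx":0,"dy":0,"dz":0,"rx":0,"ry":0,"rz":0,"hand":0}]'| grep -E "pos|force";python3 -c "from h import *;where()"
```

```text
position: [0.5385, 0.1491, 0.111]
contact_force: [0.3, 2.9, 4.2]
gripper_force: 1.9
position: [0.5385, 0.1489, 0.1105]
contact_force: [-0.4, 3.9, 3.1]
gripper_force: 1.9
t 8.2833 in disp mm [132.1  -2.1 110.5] F [-0.4  3.9  3.1] w 0.00017922974138333817
tool axes in disp (cols) [[-0.008, -1.0, 0.0], [-1.0, 0.008, -0.0], [0.0, -0.0, -1.0]]
```

```bash
python3 -m pendant '[{"dx":0,"dy":0,"dz":0.002,"rx":0,"ry":0,"rz":0,"hand":0},{"dx":0,"dy":0,"dz":0.002,"rx":0,"ry":0,"rz":0,"hand":0},{"dx":0,"dy":0,"dz":0,"rx":0,"ry":0,"rz":0,"hand":0},{"dx":0,"dy":0,"dz":0,"rx":0,"ry":0,"rz":0,"hand":0}]' | grep -E "pos|force"; python3 -m pendant '[{"dx":0,"dy":0,"dz":0.002,"rx":0,"ry":0,"rz":0,"hand":0},{"dx":0,"dy":0,"dz":0,"rx":0,"ry":0,"rz":0,"hand":0},{"dx":0,"dy":0,"dz":0,"rx":0,"ry":0,"rz":0,"hand":0}]'| grep -E "pos|force";python3 -c "from h import *;where()"
```

```text
position: [0.5385, 0.1488, 0.1062]
contact_force: [0.1, 4.4, 3.4]
gripper_force: 2.1
position: [0.5386, 0.1488, 0.1056]
contact_force: [-2.4, 3.1, 11.9]
gripper_force: 5.9
t 8.8667 in disp mm [132.1  -2.2 105.6] F [-2.4  3.1 11.9] w -0.0002474943211133339
tool axes in disp (cols) [[-0.008, -1.0, 0.0], [-1.0, 0.008, -0.001], [0.001, -0.0, -1.0]]
```

At the stop (12 N). Holding for 3 s while the cells roll, then looking.

```bash
for i in 1 2 3; do python3 -m pendant '[{"dx":0,"dy":0,"dz":0,"rx":0,"ry":0,"rz":0,"hand":0},{"dx":0,"dy":0,"dz":0,"rx":0,"ry":0,"rz":0,"hand":0},{"dx":0,"dy":0,"dz":0,"rx":0,"ry":0,"rz":0,"hand":0},{"dx":0,"dy":0,"dz":0,"rx":0,"ry":0,"rz":0,"hand":0},{"dx":0,"dy":0,"dz":0,"rx":0,"ry":0,"rz":0,"hand":0},{"dx":0,"dy":0,"dz":0,"rx":0,"ry":0,"rz":0,"hand":0},{"dx":0,"dy":0,"dz":0,"rx":0,"ry":0,"rz":0,"hand":0},{"dx":0,"dy":0,"dz":0,"rx":0,"ry":0,"rz":0,"hand":0},{"dx":0,"dy":0,"dz":0,"rx":0,"ry":0,"rz":0,"hand":0},{"dx":0,"dy":0,"dz":0,"rx":0,"ry":0,"rz":0,"hand":0},{"dx":0,"dy":0,"dz":0,"rx":0,"ry":0,"rz":0,"hand":0},{"dx":0,"dy":0,"dz":0,"rx":0,"ry":0,"rz":0,"hand":0}]' | grep -E "clock|contact"; done; python3 - <<'E'
from h import *
from rig import manip
import cv2
I=[]
for n,(r,c) in dict(scene=(175,285),top=(140,265)).items():
    d=manip.get_image(n); I.append(cv2.resize(d["frame"][r:r+115,c:c+115,::-1],None,fx=3.4,fy=3.4,interpolation=cv2.INTER_CUBIC))
cv2.imwrite("pics/s5.png",np.hstack(I))
E
```

```text
clock: 9.87
contact_force: [-2.3, 3.7, 11.5]
clock: 10.87
contact_force: [-2.8, 3.7, 11.4]
clock: 11.87
contact_force: [-1.1, 3.1, 11.6]
```

View pics/s5.png

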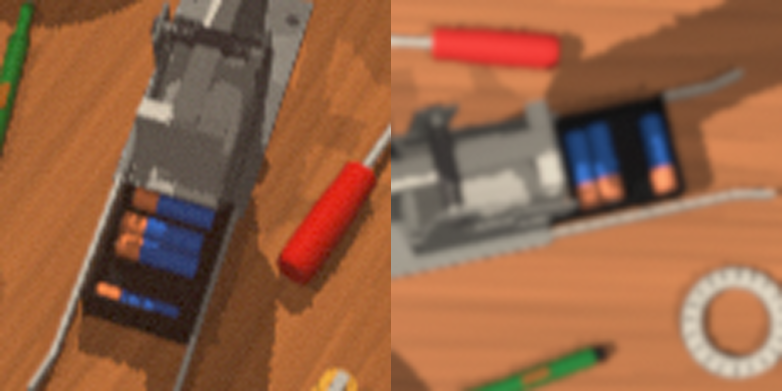

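All four cells are in the tray (left view, about (175,205), (165,228), (160,250) and (140,300)), and the chute is empty. Releasing the paddle slowly and rising clear.

```bash
python3 -m pendant '[{"dx":0,"dy":0,"dz":-0.005,"rx":0,"ry":0,"rz":0,"hand":0},{"dx":0,"dy":0,"dz":-0.005,"rx":0,"ry":0,"rz":0,"hand":0},{"dx":0,"dy":0,"dz":-0.005,"rx":0,"ry":0,"rz":0,"hand":0},{"dx":0,"dy":0,"dz":-0.005,"rx":0,"ry":0,"rz":0,"hand":0},{"dx":0,"dy":0,"dz":-0.005,"rx":0,"ry":0,"rz":0,"hand":0},{"dx":0,"dy":0,"dz":-0.005,"rx":0,"ry":0,"rz":0,"hand":0},{"dx":0,"dy":0,"dz":-0.005,"rx":0,"ry":0,"rz":0,"hand":0},{"dx":0,"dy":0,"dz":-0.01,"rx":0,"ry":0,"rz":0,"hand":0},{"dx":0,"dy":0,"dz":-0.03,"rx":0,"ry":0,"rz":0,"hand":0},{"dx":0,"dy":0,"dz":-0.04,"rx":0,"ry":0,"rz":0,"hand":0},{"dx":0,"dy":0,"dz":0,"rx":0,"ry":0,"rz":0,"hand":0},{"dx":0,"dy":0,"dz":0,"rx":0,"ry":0,"rz":0,"hand":0}]'; python3 - <<'E'
from h import *
from rig import manip
import cv2
I=[]
for n,(r,c) in dict(scene=(125,285),top=(140,220)).items():
    d=manip.get_image(n); I.append(cv2.resize(d["frame"][r:r+165,c:c+165,::-1],None,fx=2.4,fy=2.4,interpolation=cv2.INTER_CUBIC))
cv2.imwrite("pics/s6.png",np.hstack(I))
E
```

```text
clock: 12.97
position: [0.5397, 0.1492, 0.2222]
ee_rot: [-0.0, 0.994, 0.113, 0.003]
contact_force: [0.1, -0.2, -0.0]
width: -0.0001
gripper_force: 0.0
```

View pics/s6.png

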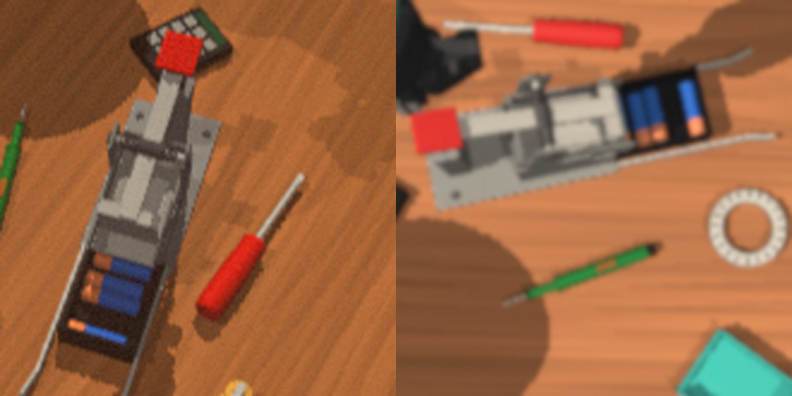

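The paddle is back up at (180,53), the gate is shut, the cells are at rest in the tray and the arm is clear. Handing in.

```bash
python3 -c "
from rig import manip
print(manip.sign_off())"
```

```text
the job is handed in; nothing more can be done
None
```

I pushed the tray fully home and held the paddle down until all four cells rolled into the tray. The paddle came back up with the gate shut, and I handed the job in at about 13 s; the sign-off returned no verdict.

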